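# Scan a nozzle case and hold its lid half open

### The job

Book out the nozzle case: take the hand scanner out of its stand, point its window straight down at the bar-code label on the closed lid from about 10 cm and keep it steady there for a second, then stand the scanner back in its stand as it was and let go of it. Then lift the lid by its bar and hold it 45 degrees open, half way to upright, so that I can reach in; it falls shut by itself, so finish while still holding the bar in your fingers. Leave the scraper, the dropper bottle and the sample cup where they are.

Things in the scene. Friction and masses are not known exactly. Their poses are not given: they have to be found in the camera images.
- scanner: Grey hand-held bar-code scanner, 132 mm tall, about 160 g, standing upright in its stand with the window down. Its head (lowest 50 mm, up to 46 mm in x by 38 mm in y) holds the window; above it is a straight handle, 34 mm (x) by 26 mm (y), up to the top. Origin: centre of the window at its lower end; z points up the handle, so the window looks along -z. Any clear stretch of the handle can be gripped across either pair of faces.
- scanner_stand: Black scanner stand fixed to the bench: base plate 92 x 84 mm and 8 mm thick, with a rectangular pocket open at the top, inside 56 mm (x) by 48 mm (y), its floor 8 mm above the bench, its walls up to 48 mm and a flared lip up to about 56 mm above the bench. The scanner's head stands on the pocket floor with about 5 mm play each way, its x and y axes along those of the stand (yaw within 0.05 rad). Origin: centre of the underside, on the bench; z up.
- label: White bar-code label with black stripes, 36 x 58 mm, stuck on the middle of the lid's top, 49 mm above the bench while the lid is shut. Origin: its centre; z points out of the lid (straight up when shut), y along its long side.
- lift_bar: Round steel bar, 10 mm thick and 92 mm long, on the front of the lid. It lies 36 mm in front of the lid's front face, held by two 8 mm stays 40 mm either side of its middle (72 mm clear between them), so fingers can straddle it from above. Origin: middle of the bar, 40 mm above the bench while the lid is shut; y along the bar, x towards the case and the hinge, z out of the lid; it turns with the lid.
- nozzle_case_lid_hinge (a point): Middle of the lid's hinge line at the back of the dark tin nozzle case (112 x 179 x 48 mm, screwed to the bench), 35 mm above the bench; the hinge line is level and parallel to the bar, 142 mm behind it, the bar being 5 mm above the lid's hinge plane. The case may stand turned by up to 0.3 rad.
- nozzle_case_lid (a joint): Opening angle of the lid in rad: 0 shut, 0.785 is 45 degrees, 1.57 upright, stop at 1.82. The front edge with the bar rises and moves back towards the hinge as it opens. Next to no friction: it falls shut when let go. The bar may turn between the fingers.
- scraper: Scraper with a dark handle lying flat along y, 195 mm long, blade 60 mm wide; origin: centre of its underside. Leave alone.
- dropper_bottle: Brown dropper bottle, 37 mm across, 117 mm tall, upright; origin: centre of its underside. Leave alone.
- sample_cup_0: Small clear sample cup, 56 mm across, 51 mm tall; origin: centre of its underside. Leave alone.
There are look-alikes about, which are no part of the job. Leave any green or pink look-alike of the scanner alone.

How it is judged:
By the outcome, as a careful person would: the job done as asked, in the order asked, and still so for the second after the job is handed in, while the arm keeps its last pose, push and grip.
It also fails if it takes over 54 s, if anything falls off the work surface, if the arm or the gripper's body presses on something with over 40 N, if the wrist force passes 120 N, or if a joint passes its speed limit or range.

### The arm

A 7-joint arm with a two-finger parallel gripper is mounted at the origin on a cart in front of the work surface, level with it; the furniture and walls round the work are solid. World frame = base frame: x ahead of the robot, y to its left, z up, the work surface at z = 0. Lengths are in m, angles in rad, forces in N, time in s.
With the tool pointing down it reaches from about 0.4 to 0.875 m from the base axis. Payload 19.3 kg.
Tool frame: the origin (TCP) lies midway between the tips of the shut fingers; the grasp point (between the pads) lies 19 mm behind it; z points along the fingers, y is the line along which they close (so a half turn about z gives the same grasp; the last joint's range is limited). The gripper opens to 85 mm and grips with 20 to 120 N. Pads are 22 mm wide; open, the fingers measure 114 mm over their backs; the gripper's body (76 mm by 85 mm) begins 54 mm behind the grasp point. The pads swing forward as they close: fully open they stand 13 mm farther back than shut.
Start: joints at [1.242, 0.521, -0.036, 1.599, 0.021, 1.021, -0.113], TCP at [0.16, -0.604, 0.231] pointing down, gripper open.
Joint ranges: [-2.91, 2.91], [-0.3, 2.13], [-1.5, 1.42], [0.17, 2.43], [-1.26, 4.41], [0.16, 1.93], [-2.52, 2.52]. Speed limits (rad/s): [1.89, 1.89, 2.39, 2.39, 3.01, 3.01, 3.01].

### API

Orientations are given as a rotation vector (axis times angle).
In Python, from plant import r, capture, camera_model, spot_in, trace gives the robot as it stands.
- The arm moves only by the tool apply_moves, never from a script. Its argument "commands" is a list that holds one entry, the list of rows, each a list of 7 numbers: the shift along the tool's x, y, z in units of 0.2 m (1.0 is 0.2 m), then the turn, a rotation vector about the tool's x, y, z in units of 360 degrees (1.0 is 360 degrees), then the closure, from 0 (fully open) to 1 (shut). A call has 1 to 12 rows; each row is the pose to reach, as a shift and turn from the pose commanded when the call began, along the tool's axes at that moment, turning the shorter way round; what a row does not reach only later rows make up. A row lasts 1/10 s, in which the tool goes at most 50 mm and 8.59 degrees, less where a joint would pass 70% of its speed; a pose out of reach is approached as far as the arm can. A call with a number of a shift or a turn outside -1 to 1 is refused whole. A call with a gripper value outside its range is refused whole. The fingers move at their own pace and stop on an object; the grip force is fixed at half the most. Time passes only in rows, so rows that repeat a pose let the fingers close. It gives the time, the measured TCP pose, the force, the opening and the grip force at its end, in the units of the state.
- r.get_obs(): the state, without advancing time (a new reading comes with each control period).
- capture(name): name is "scene" or "side" or "wrist"; returns the picture (400x640x3 uint8, red, green, blue); there is no depth.
- camera_model(name): a dict with "fx", "fy", "cx", "cy" (pixels), "extrinsics" (4x4, takes a point from camera to world coordinates). Camera axes: x right, y down, z forward; pixel columns grow to the right and rows downward; lengths in m; the calibration is good to about 2 mm. A picture is of the moment at which its call begins: read the wrist's pose just before it. camera_model takes no time and is no camera call; for the wrist camera it gives the pose at the moment of the call.
- r.finish_job(): hands the job in; it is judged then, once.
Trained networks look in the newest picture that a camera, given by its name, has taken for a name from the list of things; names that differ only in an ending like _2 or _b are one class to them, and where a whole thing is asked for, a point or a joint stands for the part that bears it (a point fixed in the world has none). Each returns a list of dicts, best first, with "conf" (0 to 1); they miss things now and then, are a little off and sometimes report something else, mostly with a low value. They report only what shows in the picture. A call takes as long as a camera call. They do not tell look-alikes from the thing itself.
- spot_in(camera, name): "centre" ([column, row] in pixels, amid what is visible of it).
- trace(camera, name): "region" (400x640 bool, what is visible of it) and "centre" ([column, row] in pixels, amid what is visible of it).
The state is a dict: "time": time; "joints": joint angles; "joint_vel": joint speeds; "joint_efforts": joint torques, N m; "position": TCP position; "ee_rot": TCP orientation; "wrist_force": force on the tool from outside, world axes, zero at the start; "moment": the same for the moment, N m; "grip_width": finger opening in m; "gripper_force": force on a finger pad.
Only numpy, scipy, OpenCV 4.12 (cv2) and the standard library are available. Lean on these libraries where they do the work, as an engineer would, in place of code of your own. Each camera call takes 0.05 s, during which the arm holds its last target. There are 200 camera calls.

## Working session

There is one attempt and no reset: what is moved stays moved. The work goes in short steps, Python scripts to look and compute and a tool call to move; the robot and the scene stay as the last step left them, time stands still between calls to the robot, and variables do not carry over. Pictures are saved under pics/ and viewed, at most 10 in all, crops included, and the job is handed in when it is done.

Besides the shell and the picture viewer there is one more tool, called after "Call:" in YAML: its name, and indented under it one key for each argument. apply_moves: Moves the arm, as the interface text tells. Its arguments: {"type":"object","properties":{"commands":{"type":"array"}},"required":["commands"]}

```bash
ls; mkdir -p pics; cat > h.py <<'E'
import numpy as np, cv2
from scipy.spatial.transform import Rotation as R
from plant import r, capture, camera_model, spot_in, trace
def ray(cam,px,m=None):
    m=m or camera_model(cam);E=np.array(m["extrinsics"])
    d=E[:3,:3]@np.array([(px[0]-m["cx"])/m["fx"],(px[1]-m["cy"])/m["fy"],1.]);return E[:3,3],d/np.linalg.norm(d)
def onz(cam,px,z,m=None):
    o,d=ray(cam,px,m);return o+d*(z-o[2])/d[2]
def tri(rays):
    A=0;b=0
    for o,d in rays:
        P=np.eye(3)-np.outer(d,d);A=A+P;b=b+P@o
    return np.linalg.solve(A,b)
def proj(cam,p,m=None):
    m=m or camera_model(cam);E=np.array(m["extrinsics"]);q=E[:3,:3].T@(np.array(p)-E[:3,3])
    return np.array([m["fx"]*q[0]/q[2]+m["cx"],m["fy"]*q[1]/q[2]+m["cy"]])
def save(n,im): cv2.imwrite("pics/"+n+".png",im[:,:,::-1])
E
python3 - <<'E'
from h import *
np.set_printoptions(precision=3,suppress=True)
o=r.get_obs();print(o["time"],o["position"],o["ee_rot"],o["grip_width"])
for c in("scene","side"):
    save(c,capture(c));m=camera_model(c);print(c,m["fx"],m["cx"],m["cy"],np.array(m["extrinsics"]))
    for n in("scanner","scanner_stand","label","lift_bar","nozzle_case_lid","scraper","dropper_bottle","sample_cup_0"):
        print(n,[(np.round(d["centre"],1).tolist(),round(d["conf"],2)) for d in spot_in(c,n)])
E
```

```text
pics
0.0 [ 0.16  -0.604  0.231] [-3.114 -0.405  0.   ] 0.08547717473960054
scene 474.76752487048464 318.3994465165059 192.79580246209946 [[-0.818 -0.283  0.501 -0.257]
 [-0.576  0.38  -0.724  1.025]
 [ 0.015 -0.881 -0.474  0.804]
 [ 0.     0.     0.     1.   ]]
scanner [([314.8, 184.0], 0.9), ([352.7, 201.4], 0.78), ([326.0, 178.7], 0.6)]
scanner_stand [([312.7, 206.0], 0.89), ([287.5, 225.1], 0.29)]
label [([287.1, 220.3], 0.7), ([285.7, 226.8], 0.2), ([252.5, 264.6], 0.19)]
lift_bar [([307.0, 234.0], 0.67)]
nozzle_case_lid [([287.2, 227.3], 0.8)]
scraper [([360.7, 168.4], 0.6)]
dropper_bottle [([254.9, 263.5], 0.88)]
sample_cup_0 [([374.8, 185.3], 0.76), ([288.0, 223.4], 0.26)]
side 484.0128650461413 322.64127504889956 198.98708681978613 [[ 0.965 -0.177  0.193  0.236]
 [-0.261 -0.591  0.764 -1.209]
 [-0.021 -0.787 -0.616  0.982]
 [ 0.     0.     0.     1.   ]]
scanner [([330.7, 197.6], 0.8), ([292.3, 213.1], 0.58), ([348.9, 227.5], 0.55), ([316.0, 270.5], 0.43), ([362.4, 279.4], 0.16)]
scanner_stand [([331.5, 219.7], 0.86)]
label []
lift_bar [([283.2, 172.0], 0.47)]
nozzle_case_lid [([303.2, 180.5], 0.88), ([313.8, 272.1], 0.55)]
scraper [([363.2, 279.7], 0.65)]
dropper_bottle [([282.6, 145.7], 0.73)]
sample_cup_0 [([311.9, 271.0], 0.77)]
```

```bash
python3 - <<'E'
import cv2,numpy as np
a=cv2.imread("pics/scene.png")[120:300,200:440];b=cv2.imread("pics/side.png")[110:320,220:430]
a=cv2.resize(a,(800,600),interpolation=2);b=cv2.resize(b,(600,600),interpolation=2)
cv2.imwrite("pics/a2.png",a);cv2.imwrite("pics/b2.png",b)
E
```

```text
(no output)
```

View pics/a2.png

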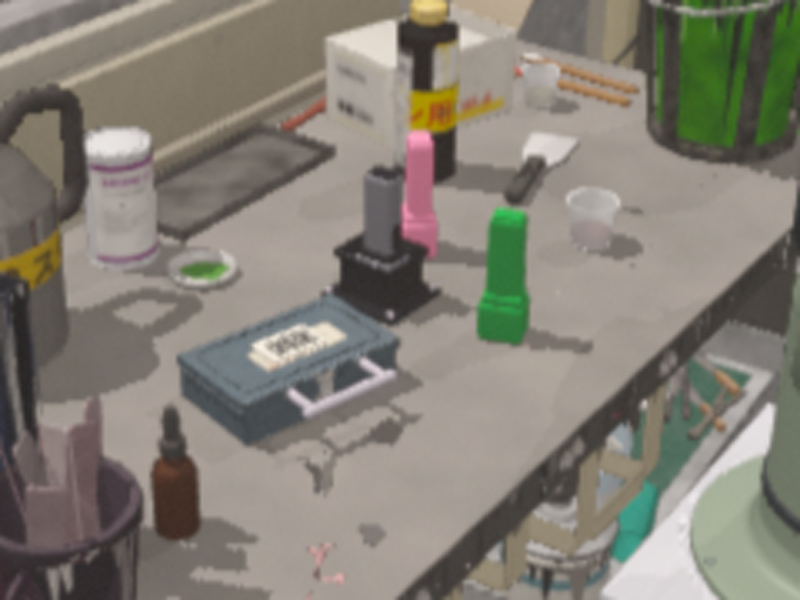

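View pics/b2.png

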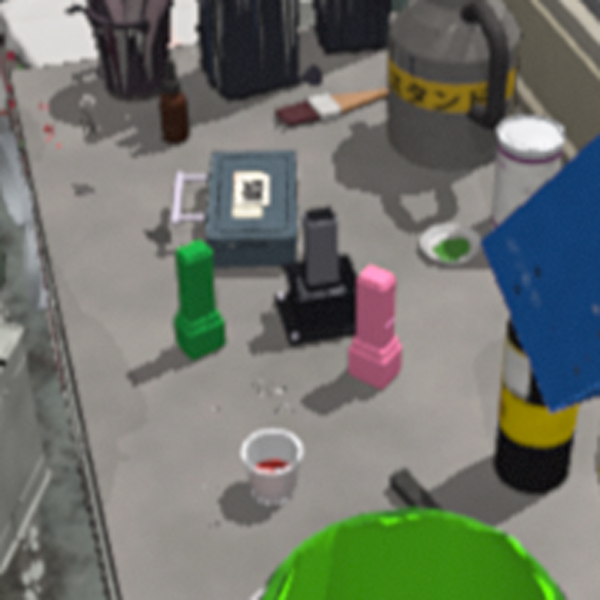

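```bash
python3 - <<'E'
from h import *
np.set_printoptions(precision=3,suppress=True)
f=lambda x,y:(200+x*.3,120+y*.3); g=lambda x,y:(220+x*.35,110+y*.35)
def both(n,a,b):print(n,tri([ray("scene",f(*a)),ray("side",g(*b))]))
both("bar+y",(303,412),(180,174));both("bar-y",(395,375),(175,220))
both("scantop",(383,172),(321,214))
for n,p in (("bar1",(303,412)),("bar2",(395,375))):print(n,onz("scene",f(*p),.04))
for n,p in (("bar1",(180,174)),("bar2",(175,220))):print(n,onz("side",g(*p),.04))
print("label",onz("scene",f(298,345),.049),onz("side",g(252,195),.049))
print("lid cor",[onz("scene",f(*p),.048)[:2] for p in((180,358),(248,405),(397,345),(335,300))],[onz("side",g(*p),.048)[:2] for p in((210,155),(296,155),(296,240),(210,240))])
print("green",onz("scene",f(502,335),0),onz("side",g(200,350),0),"pink",onz("scene",f(420,250),0),onz("side",g(376,380),0))
print("cup",onz("scene",f(594,245),0),"bottle",onz("scene",f(175,535),0))
print("stand rim",[onz("scene",f(*p),.056)[:2] for p in((338,250),(380,270),(428,255))], [onz("side",g(*p),.056)[:2] for p in((285,265),(300,298),(355,290))])
print("tallbottle",onz("scene",f(440,175),0))
E
```

```text
bar+y [0.442 0.15  0.039]
bar-y [0.415 0.057 0.04 ]
scantop [ 0.544 -0.107  0.137]
bar1 [0.44  0.152 0.04 ]
bar2 [0.41  0.059 0.04 ]
bar1 [0.441 0.148 0.04 ]
bar2 [0.417 0.059 0.04 ]
label [0.501 0.081 0.049] [0.511 0.069 0.049]
lid cor [array([0.572, 0.159]), array([0.477, 0.18 ]), array([0.43 , 0.027]), array([ 0.524, -0.004])] [array([0.482, 0.166]), array([0.582, 0.135]), array([ 0.538, -0.027]), array([0.446, 0.   ])]
green [ 0.403 -0.112  0.   ] [ 0.405 -0.123 -0.   ] pink [ 0.564 -0.207  0.   ] [ 0.57  -0.219  0.   ]
cup [ 0.42  -0.328  0.   ] bottle [0.452 0.302 0.   ]
stand rim [array([ 0.572, -0.072]), array([ 0.515, -0.064]), array([ 0.495, -0.117])] [array([ 0.512, -0.077]), array([ 0.513, -0.135]), array([ 0.572, -0.139])]
tallbottle [ 0.649 -0.372  0.   ]
```

```bash
cat >> h.py <<'E'
def down(yaw,tilt=0): # tool z down, tool x at yaw
    return R.from_euler('z',yaw)*R.from_euler('x',np.pi)*R.from_euler('x',tilt)
def cmd(p,rot,o=None,P0=None,R0=None):
    o=o or r.get_obs();R0=R0 or R.from_rotvec(o["ee_rot"]);P0=o["position"] if P0 is None else P0
    s=R0.inv().apply(np.array(p)-P0)/.2;t=(R0.inv()*rot).as_rotvec()/(2*np.pi)
    return np.round(np.r_[s,t],4).tolist()
def st():
    o=r.get_obs();R0=R.from_rotvec(o["ee_rot"]);print("t%.2f"%o["time"],"P",np.round(o["position"],4),"x",np.round(R0.apply([1,0,0]),3),"z",np.round(R0.apply([0,0,1]),3),"w%.4f g%.1f"%(o["grip_width"],o["gripper_force"]),"F",np.round(o["wrist_force"],1),"q",np.round(o["joints"],2))
E
python3 - <<'E'
from h import *
st();print(cmd([.53,-.107,.28],down(-.14)))
E
```

```text
t0.90 P [ 0.1599 -0.6042  0.2313] x [ 0.967  0.256 -0.   ] z [-0. -0. -1.] w0.0854 g0.0 F [ 0.3 -1.3 -0.6] q [ 1.24  0.52 -0.04  1.6   0.02  1.02 -0.11]
[2.4249, -1.9297, -0.2435, 0.0, 0.0, 0.0635]
```

Call:
apply_moves:
  commands:
    - [[0.8,-0.64,-0.24,0,0,0,0],[0.8,-0.64,-0.24,0,0,0,0],[0.8,-0.64,-0.24,0,0,0,0],[0.8,-0.64,-0.24,0,0,0,0],[0.8,-0.64,-0.24,0,0,0,0]]

```text
time: 1.4
position: [0.2855, -0.4359, 0.2808]
ee_rot: [3.113, 0.414, 0.003]
wrist_force: [0.1, -0.7, -0.3]
grip_width: 0.0853
gripper_force: 0.0
```

Call:
apply_moves:
  commands:
    - [[0.8,-0.64,0,0,0,0,0],[0.8,-0.64,0,0,0,0,0],[0.8,-0.64,0,0,0,0,0],[0.8,-0.64,0,0,0,0,0],[0.8,-0.64,0,0,0,0,0]]

```text
time: 1.9
position: [0.407, -0.2702, 0.2795]
ee_rot: [-3.113, -0.416, -0.003]
wrist_force: [-0.8, -1.6, -0.4]
grip_width: 0.0855
gripper_force: 0.0
```

Call:
apply_moves:
  commands:
    - [[0.82,-0.65,0,0,0,0.0635,0],[0.82,-0.65,0,0,0,0.0635,0],[0.82,-0.65,0,0,0,0.0635,0],[0.82,-0.65,0,0,0,0.0635,0],[0.82,-0.65,0,0,0,0.0635,0],[0.82,-0.65,0,0,0,0.0635,0],[0.82,-0.65,0,0,0,0.0635,0]]

```text
time: 2.6
position: [0.5291, -0.1073, 0.279]
ee_rot: [3.134, -0.219, -0.001]
wrist_force: [-0.1, -1.2, 0.3]
grip_width: 0.0852
gripper_force: 0.0
```

```bash
python3 - <<'E'
from h import *
np.set_printoptions(precision=3,suppress=True)
st();m=camera_model("wrist");im=capture("wrist");save("w1",im);print(m["fx"],m["cx"],m["cy"],np.array(m["extrinsics"]))
t=spot_in("wrist","scanner");print([(d["centre"],d["conf"]) for d in t])
t=trace("wrist","scanner_stand")
for d in t[:1]:
    M=d["region"].astype(np.uint8);print(d["centre"],d["conf"],M.sum(),cv2.minAreaRect(np.argwhere(M)[:,::-1].astype(np.float32)))
E
```

```text
t2.60 P [ 0.529 -0.107  0.279] x [ 0.99  -0.139 -0.001] z [-0.001 -0.    -1.   ] w0.0852 g0.0 F [-0.1 -1.2  0.3] q [ 0.27  0.34 -0.23  1.76  0.09  1.05 -1.7 ]
347.4931982709063 316.967645771859 205.9734114501817 [[-0.139 -0.94  -0.313  0.608]
 [-0.99   0.132  0.044 -0.119]
 [-0.     0.316 -0.949  0.421]
 [ 0.     0.     0.     1.   ]]
[([309.8, 161.0], 0.77), ([411.8, 115.8], 0.56), ([339.1, 276.3], 0.56)]
[314.1, 130.7] 0.88 3732 ((312.4389953613281, 148.76547241210938), (81.58525848388672, 72.24371337890625), 84.50768280029297)
```

View pics/w1.png

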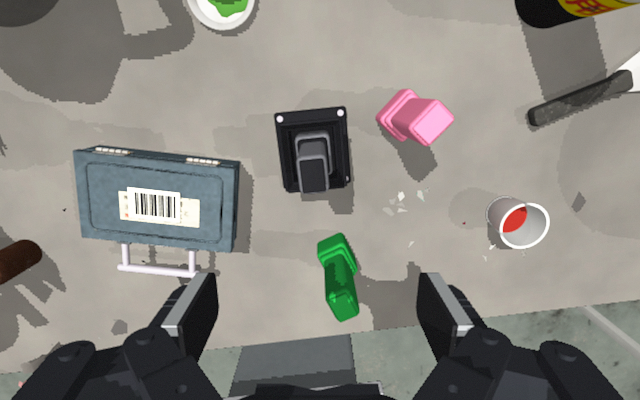

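```bash
python3 - <<'E'
from h import *
np.set_printoptions(precision=4,suppress=True)
im=cv2.imread("pics/w1.png")
cv2.imwrite("pics/w1c.png",np.hstack([cv2.resize(im[95:205,265:365],(500,550),interpolation=2)]))
m=camera_model("wrist")
q=lambda ps,z:np.array([onz("wrist",p,z,m)[:2] for p in ps])
print(q([(276,114),(346,107),(350,186),(285,193)],.008))
print(q([(301,158),(325,157),(329,190),(303,192)],.140), q([(301,158),(325,157),(329,190),(303,192)],.140).mean(0))
b=q([(119,268),(199,276)],.04);print("bar",b,b.mean(0))
l=q([(136,188),(182,191),(178,222),(132,218)],.049);print("label",l,l.mean(0))
E
```

```text
[[ 0.5886 -0.07  ]
 [ 0.5849 -0.1508]
 [ 0.4911 -0.1449]
 [ 0.4936 -0.0641]]
[[ 0.5574 -0.1001]
 [ 0.5555 -0.1196]
 [ 0.5273 -0.1192]
 [ 0.5286 -0.0973]] [ 0.5422 -0.1091]
bar [[0.4365 0.1501]
 [0.4118 0.0554]] [0.4242 0.1028]
label [[0.534  0.0932]
 [0.5234 0.0435]
 [0.4881 0.0578]
 [0.5003 0.1086]] [0.5114 0.0758]
```

View pics/w1c.png

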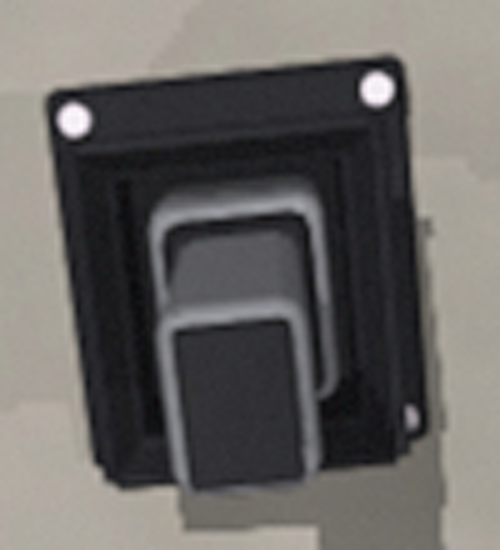

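```bash
python3 - <<'E'
from h import *
print(cmd([.5415,-.1085,.2],down(-.05)),cmd([.5415,-.1085,.093],down(-.05)))
E
```

```text
[0.0642, -0.0094, 0.3966, 0.0001, 0.0, -0.0146] [0.0642, -0.0097, 0.9316, 0.0001, 0.0, -0.0146]
```

Call:
apply_moves:
  commands:
    - [[0.064,-0.009,0.2,0,0,-0.0146,0.3],[0.064,-0.009,0.397,0,0,-0.0146,0.3],[0.064,-0.009,0.397,0,0,-0.0146,0.3],[0.064,-0.01,0.5,0,0,-0.0146,0.3],[0.064,-0.01,0.6,0,0,-0.0146,0.3],[0.064,-0.01,0.7,0,0,-0.0146,0.3],[0.064,-0.01,0.8,0,0,-0.0146,0.3],[0.064,-0.01,0.87,0,0,-0.0146,0.3],[0.064,-0.01,0.932,0,0,-0.0146,0.3],[0.064,-0.01,0.932,0,0,-0.0146,0.3]]

```text
time: 3.75
position: [0.5416, -0.1072, 0.0924]
ee_rot: [3.141, -0.077, -0.002]
wrist_force: [-0.5, -0.8, 0.5]
grip_width: 0.0598
gripper_force: 0.0
```

```bash
python3 - <<'E'
from h import *
st();im=capture("wrist");save("w2",im)
im2=capture("side");save("s2",im2[140:260,260:420])
a=cv2.resize(im,(640,400))[:,:,::-1];b=cv2.resize(im2[150:250,270:430],(640,400),interpolation=2)[:,:,::-1]
cv2.imwrite("pics/c2.png",cv2.resize(np.vstack([a,b]),(480,600)))
E
```

```text
t3.75 P [ 0.5416 -0.1072  0.0924] x [ 0.999 -0.049 -0.001] z [-0.001  0.    -1.   ] w0.0598 g0.0 F [-0.5 -0.8  0.5] q [ 0.24  0.6  -0.21  1.9   0.19  0.66 -1.7 ]
```

View pics/c2.png

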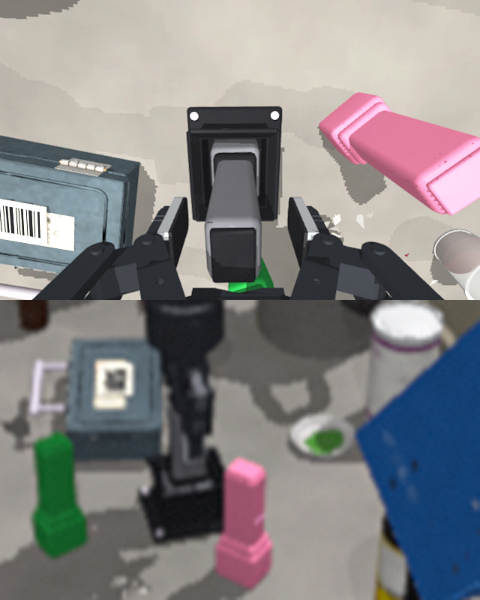

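Call:
apply_moves:
  commands:
    - [[0,0,0,0,0,0,0.8],[0,0,0,0,0,0,0.8],[0,0,0,0,0,0,0.8],[0,0,0,0,0,0,0.8],[0,0,0,0,0,0,0.8],[0,0,-0.03,0,0,0,0.8],[0,0,-0.1,0,0,0,0.8],[0,0,-0.1,0,0,0,0.8]]

```text
time: 4.65
position: [0.5429, -0.1072, 0.1149]
ee_rot: [3.14, -0.076, 0.004]
wrist_force: [0.8, 0.8, -2.1]
grip_width: 0.025
gripper_force: 58.6
```

```bash
python3 - <<'E'
from h import *
st();im=capture("wrist")
print(cmd([.5405,-.1075,.234],down(-.05)),cmd([.511,.076,.234],down(-.05)))
E
```

```text
t4.65 P [ 0.5429 -0.1072  0.1149] x [ 0.999 -0.049  0.002] z [ 0.002 -0.    -1.   ] w0.0250 g58.6 F [ 0.8  0.8 -2.1] q [ 0.24  0.57 -0.22  1.88  0.18  0.71 -1.69]
[-0.0092, 0.0023, -0.5995, 0.0, -0.0003, 0.0002] [-0.2012, -0.9069, -0.6, 0.0, -0.0003, 0.0002]
```

Call:
apply_moves:
  commands:
    - [[0,0,-0.12,0,0,0,0.8],[0,0,-0.27,0,0,0,0.8],[0,0,-0.42,0,0,0,0.8],[-0.02,-0.1,-0.54,0,0,0,0.8],[-0.06,-0.25,-0.6,0,0,0,0.8],[-0.09,-0.41,-0.6,0,0,0,0.8],[-0.13,-0.57,-0.6,0,0,0,0.8],[-0.16,-0.73,-0.6,0,0,0,0.8],[-0.19,-0.85,-0.6,0,0,0,0.8],[-0.2,-0.907,-0.6,0,0,0,0.8],[-0.2,-0.907,-0.6,0,0,0,0.8]]

```text
time: 5.8
position: [0.5107, 0.0773, 0.2329]
ee_rot: [-3.14, 0.073, 0.0]
wrist_force: [-0.0, -0.7, -1.6]
grip_width: 0.0254
gripper_force: 58.8
```

```bash
python3 - <<'E'
from h import *
np.set_printoptions(precision=4,suppress=True)
st();m=camera_model("wrist");im=capture("wrist");c=capture("side");d=capture("scene")
v=np.vstack([cv2.resize(im,(480,300)),np.hstack([cv2.resize(c[90:240,220:340],(240,300),interpolation=2),cv2.resize(d[110:260,230:350],(240,300),interpolation=2)])])
save("c3",v)
for n in("scene","wrist","side"):print(n,[(x["centre"],x["conf"],onz(n,x["centre"],.049,m if n=="wrist" else None)) for x in spot_in(n,"label")][:2])
E
```

```text
t5.80 P [0.5107 0.0773 0.2329] x [ 0.999 -0.046 -0.   ] z [ 0.  0. -1.] w0.0254 g58.8 F [-0.  -0.7 -1.6] q [-0.02  0.36 -0.31  1.87  0.13  0.93 -2.01]
scene []
wrist [([309.4, 169.7], 0.92, array([0.5188, 0.0838, 0.049 ]))]
side []
```

View pics/c3.png

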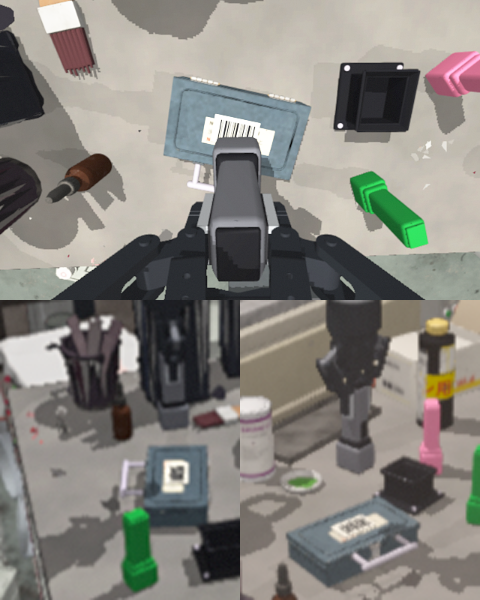

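Call:
apply_moves:
  commands:
    - [[0,0,0,0,0,0,0.8],[0,0,0,0,0,0,0.8],[0,0,0,0,0,0,0.8],[0,0,0,0,0,0,0.8],[0,0,0,0,0,0,0.8],[0,0,0,0,0,0,0.8],[0,0,0,0,0,0,0.8],[0,0,0,0,0,0,0.8],[0,0,0,0,0,0,0.8],[0,0,0,0,0,0,0.8],[0,0,0,0,0,0,0.8],[0,0,0,0,0,0,0.8]]

```text
time: 7.3
position: [0.5108, 0.0761, 0.2329]
ee_rot: [-3.141, 0.076, 0.0]
wrist_force: [0.4, 0.3, -1.1]
grip_width: 0.0256
gripper_force: 58.8
```

Call:
apply_moves:
  commands:
    - [[0,0,0,0,0,0,0.8],[0,0,0,0,0,0,0.8],[0,0,0,0,0,0,0.8]]

```text
time: 7.6
position: [0.5108, 0.0761, 0.2329]
ee_rot: [3.141, -0.076, -0.0]
wrist_force: [0.0, -0.7, -2.6]
grip_width: 0.0255
gripper_force: 58.8
```

```bash
python3 - <<'E'
from h import *
st()
print(cmd([.5418,-.1075,.234],down(-.05)),cmd([.5418,-.1075,.094],down(-.05)))
E
```

```text
t7.60 P [0.5108 0.0761 0.2329] x [ 0.999 -0.049 -0.   ] z [-0. -0. -1.] w0.0255 g58.8 F [ 0.  -0.7 -2.6] q [-0.02  0.36 -0.31  1.87  0.13  0.93 -2.01]
[0.1992, 0.9094, -0.0055, 0.0, 0.0, 0.0002] [0.1993, 0.9094, 0.6945, 0.0, 0.0, 0.0002]
```

Call:
apply_moves:
  commands:
    - [[0.04,0.12,0,0,0,0,0.8],[0.07,0.28,0,0,0,0,0.8],[0.1,0.44,0,0,0,0,0.8],[0.13,0.6,0,0,0,0,0.8],[0.16,0.74,0,0,0,0,0.8],[0.18,0.85,0,0,0,0,0.8],[0.199,0.909,0.05,0,0,0,0.8],[0.199,0.909,0.17,0,0,0,0.8],[0.199,0.909,0.29,0,0,0,0.8],[0.199,0.909,0.4,0,0,0,0.8],[0.199,0.909,0.46,0,0,0,0.8],[0.199,0.909,0.5,0,0,0,0.8]]

```text
time: 8.8
position: [0.5415, -0.1068, 0.1318]
ee_rot: [-3.14, 0.075, 0.002]
wrist_force: [-0.3, -1.3, -0.8]
grip_width: 0.0253
gripper_force: 59.0
```

```bash
python3 - <<'E'
from h import *
st()
print(cmd([.5418,-.1075,.093],down(-.05)))
E
```

```text
t8.80 P [ 0.5415 -0.1068  0.1318] x [ 0.999 -0.048 -0.001] z [-0.001  0.    -1.   ] w0.0253 g59.0 F [-0.3 -1.3 -0.8] q [ 0.25  0.54 -0.22  1.87  0.17  0.74 -1.68]
[0.0017, 0.0034, 0.1938, -0.0001, 0.0002, 0.0003]
```

Call:
apply_moves:
  commands:
    - [[0.001,0.003,0.05,0,0,0,0.8],[0.001,0.003,0.1,0,0,0,0.8],[0.001,0.003,0.14,0,0,0,0.8],[0.001,0.003,0.17,0,0,0,0.8],[0.001,0.003,0.185,0,0,0,0.8],[0.001,0.003,0.193,0,0,0,0.8],[0.001,0.003,0.196,0,0,0,0.8]]

```text
time: 9.5
position: [0.542, -0.108, 0.0938]
ee_rot: [3.141, -0.076, 0.0]
wrist_force: [0.8, -0.2, -0.7]
grip_width: 0.0252
gripper_force: 59.0
```

```bash
python3 - <<'E'
from h import *
st()
E
```

```text
t9.50 P [ 0.542  -0.108   0.0938] x [ 0.999 -0.049  0.   ] z [ 0. -0. -1.] w0.0252 g59.0 F [ 0.8 -0.2 -0.7] q [ 0.24  0.6  -0.21  1.9   0.19  0.66 -1.7 ]
```

Call:
apply_moves:
  commands:
    - [[0,0,0.005,0,0,0,0.8],[0,0,0.009,0,0,0,0.8],[0,0,0.009,0,0,0,0.8]]

```text
time: 9.8
position: [0.5427, -0.1078, 0.0934]
ee_rot: [3.141, -0.076, 0.003]
wrist_force: [-5.6, 2.1, 21.4]
grip_width: 0.0257
gripper_force: 61.6
```

Call:
apply_moves:
  commands:
    - [[0,0,0,0,0,0,0.3],[0,0,0,0,0,0,0.3],[0,0,0,0,0,0,0.3],[0,0,0,0,0,0,0.3],[0,0,-0.1,0,0,0,0.3],[0,0,-0.25,0,0,0,0.3],[0,0,-0.45,0,0,0,0.3],[0,0,-0.65,0,0,0,0.3],[0,0,-0.85,0,0,0,0.3],[0,0,-0.85,0,0,0,0.3]]

```text
time: 10.8
position: [0.5439, -0.1083, 0.2669]
ee_rot: [3.14, -0.077, 0.011]
wrist_force: [0.7, -0.2, -1.2]
grip_width: 0.0602
gripper_force: 0.0
```

```bash
python3 - <<'E'
from h import *
np.set_printoptions(precision=4,suppress=True)
st();m=camera_model("wrist");im=capture("wrist");save("w4",im)
yaw=-.262
for s in (1,-1):
  print(s,cmd([.4255,.1035,.2],down(yaw+s*np.pi/2)))
for n in("lift_bar","label"):print(n,[(x["centre"],x["conf"],onz("wrist",x["centre"],.04 if n!="label" else .049,m)) for x in spot_in("wrist",n)][:2])
E
```

```text
t10.80 P [ 0.5439 -0.1083  0.2669] x [ 0.999 -0.049  0.007] z [ 0.007 -0.001 -1.   ] w0.0602 g0.0 F [ 0.7 -0.2 -1.2] q [ 0.28  0.38 -0.25  1.74  0.11  1.03 -1.63]
1 [-0.6393, -1.0288, 0.3181, 0.0005, -0.0005, -0.2161]
-1 [-0.6393, -1.0288, 0.3181, -0.0005, -0.0006, 0.2839]
lift_bar [([139.8, 272.3], 0.87, array([0.4298, 0.1083, 0.04  ]))]
label [([146.1, 205.7], 0.58, array([0.5149, 0.0793, 0.049 ]))]
```

View pics/w4.png

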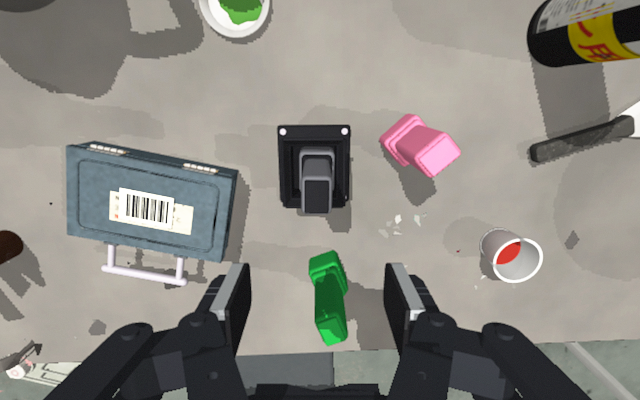

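Call:
apply_moves:
  commands:
    - [[-0.06,-0.1,0.03,0,0,-0.02,0.3],[-0.14,-0.22,0.07,0,0,-0.042,0.5],[-0.22,-0.34,0.1,0,0,-0.065,0.68],[-0.29,-0.46,0.14,0,0,-0.087,0.68],[-0.37,-0.58,0.18,0,0,-0.11,0.68],[-0.44,-0.7,0.21,0,0,-0.132,0.68],[-0.52,-0.82,0.25,0,0,-0.155,0.68],[-0.59,-0.93,0.28,0,0,-0.177,0.68],[-0.63,-0.98,0.31,0,0,-0.2,0.68],[-0.639,-0.99,0.318,0.0005,-0.0005,-0.216,0.68],[-0.639,-0.99,0.318,0.0005,-0.0005,-0.216,0.68]]

```text
time: 12.05
position: [0.423, 0.0962, 0.1972]
ee_rot: [-2.486, -1.913, 0.007]
wrist_force: [0.2, -0.3, 0.2]
grip_width: 0.027
gripper_force: 0.0
```

```bash
python3 - <<'E'
from h import *
np.set_printoptions(precision=4,suppress=True)
st();m=camera_model("wrist");im=capture("wrist");save("w5",im)
M=trace("wrist","lift_bar")
for d in M[:2]: print(d["centre"],d["conf"],d["region"].sum(),cv2.boxPoints(cv2.minAreaRect(np.argwhere(d["region"])[:,::-1].astype(np.float32))),onz("wrist",d["centre"],.04,m))
print(np.array(m["extrinsics"]))
E
```

```text
t12.05 P [0.423  0.0962 0.1972] x [ 0.256  0.967 -0.001] z [-0.007  0.001 -1.   ] w0.0270 g0.0 F [ 0.2 -0.3  0.2] q [ 0.16  0.32 -0.63  2.09  0.25  0.81 -0.88]
[325.1, 163.9] 0.62 2004 [[315. 117.]
 [364. 117.]
 [364. 229.]
 [315. 229.]] [0.4327 0.1137 0.04  ]
[[ 0.9666 -0.241  -0.0872  0.4434]
 [-0.2562 -0.9178 -0.3035  0.1738]
 [-0.0069  0.3157 -0.9488  0.3396]
 [ 0.      0.      0.      1.    ]]
```

View pics/w5.png

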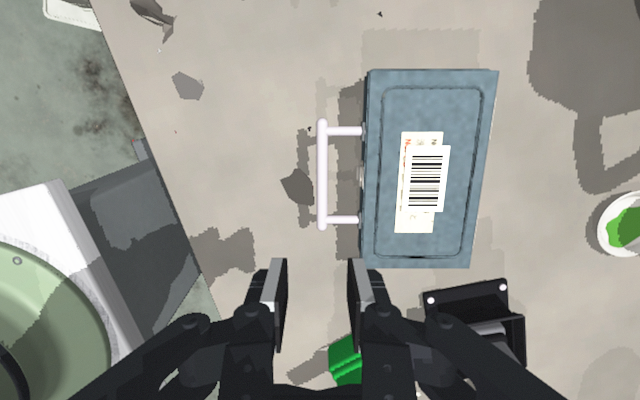

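```bash
python3 - <<'E'
from h import *
np.set_printoptions(precision=4,suppress=True)
m=camera_model("wrist")
a=onz("wrist",(322,119.5),.04,m);b=onz("wrist",(322.5,229),.04,m);c=(a+b)/2;u=a-b
yaw=np.arctan2(u[1],u[0]);print(a,b,c,np.linalg.norm(u),yaw)
rt=down(yaw)
for z in(.08,.021):print(cmd([c[0],c[1],z],rt))
E
```

```text
[0.4408 0.1501 0.04  ] [0.4156 0.0542 0.04  ] [0.4282 0.1022 0.04  ] 0.09917713872401052 1.3145530952810274
[0.0379, 0.0162, 0.5886, -0.0008, 0.0001, -0.0015]
[0.0381, 0.0177, 0.8836, -0.0008, 0.0001, -0.0015]
```

Call:
apply_moves:
  commands:
    - [[0.038,0.016,0.15,-0.0008,0,-0.0015,0.68],[0.038,0.016,0.33,-0.0008,0,-0.0015,0.68],[0.038,0.016,0.5,-0.0008,0,-0.0015,0.68],[0.038,0.017,0.6,-0.0008,0,-0.0015,0.68],[0.038,0.017,0.68,-0.0008,0,-0.0015,0.68],[0.038,0.017,0.75,-0.0008,0,-0.0015,0.68],[0.038,0.017,0.82,-0.0008,0,-0.0015,0.68],[0.038,0.0175,0.87,-0.0008,0,-0.0015,0.68],[0.038,0.0175,0.884,-0.0008,0,-0.0015,0.68],[0.038,0.0175,0.884,-0.0008,0,-0.0015,0.68]]

```text
time: 13.15
position: [0.4284, 0.1025, 0.0213]
ee_rot: [2.484, 1.922, -0.0]
wrist_force: [-0.8, 0.4, -0.3]
grip_width: 0.0272
gripper_force: 0.0
```

```bash
python3 - <<'E'
from h import *
st();im=capture("wrist");save("w6",im)
E
```

```text
t13.15 P [0.4284 0.1025 0.0213] x [ 0.251  0.968 -0.001] z [ 0.    -0.001 -1.   ] w0.0272 g0.0 F [-0.8  0.4 -0.3] q [-0.08  0.64 -0.38  2.2   0.6   0.4  -1.2 ]
```

View pics/w6.png

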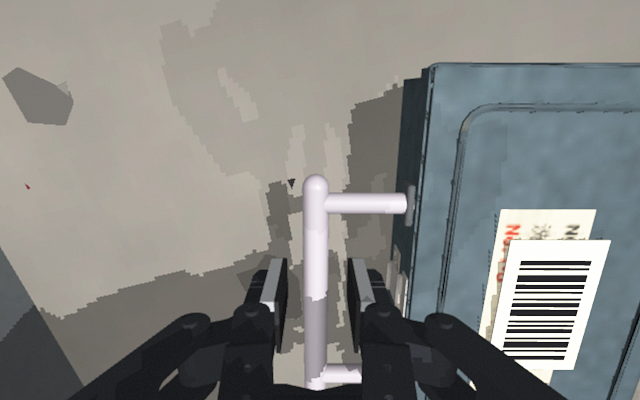

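Call:
apply_moves:
  commands:
    - [[0,0,0,0,0,0,1],[0,0,0,0,0,0,1],[0,0,0,0,0,0,1],[0,0,0,0,0,0,1],[0,0.003,-0.046,0,0,0,1],[0,0.009,-0.092,0,0,0,1],[0,0.0185,-0.138,0,0,0,1],[0,0.031,-0.183,0,0,0,1],[0,0.031,-0.183,0,0,0,1]]

```text
time: 14.1
position: [0.4338, 0.1011, 0.0594]
ee_rot: [2.483, 1.923, -0.0]
wrist_force: [-11.5, 5.8, 1.7]
grip_width: 0.0077
gripper_force: 58.8
```

```bash
python3 - <<'E'
from h import *
np.set_printoptions(precision=4,suppress=True)
st();capture("wrist");m=camera_model("wrist")
for n in("label","lift_bar","nozzle_case_lid"):
  for d in spot_in("wrist",n)[:2]:print(n,d["centre"],d["conf"])
for th in(0,.15,.26,.4):
  bx=np.array([.4282,.1022]);u=np.array([np.cos(-.256),np.sin(-.256)])
  h=bx+.142*u; f=lambda a,b:np.r_[h+u*(-a*np.cos(th)+b*np.sin(th)),.035+a*np.sin(th)+b*np.cos(th)]
  print(th,"label",proj("wrist",f(.142-.092,.014),m),"bar",proj("wrist",f(.142,.005),m))
E
```

```text
t14.10 P [0.4338 0.1011 0.0594] x [ 0.25   0.968 -0.   ] z [ 0. -0. -1.] w0.0077 g58.8 F [-11.5   5.8   1.7] q [-0.01  0.57 -0.46  2.17  0.53  0.5  -1.12]
label [571.3, 392.2] 0.71
label [507.2, 269.7] 0.55
lift_bar [322.7, 231.8] 0.83
nozzle_case_lid [491.6, 206.1] 0.98
nozzle_case_lid [507.2, 270.6] 0.21
0 label [495.9783 264.6837] bar [308.5116 255.7815]
0.15 label [509.236  272.1081] bar [312.563  276.7324]
0.26 label [520.8306 277.6401] bar [321.0748 295.3619]
0.4 label [537.7731 284.6244] bar [341.1319 323.9451]
```

```bash
python3 - <<'E'
from h import *
im=capture("wrist");c=capture("side");d=capture("scene")
save("c7",np.vstack([im[100:400,80:560],np.hstack([cv2.resize(c[130:230,240:320],(240,300),interpolation=2),cv2.resize(d[180:280,250:330],(240,300),interpolation=2)])]))
E
```

```text
(no output)
```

View pics/c7.png

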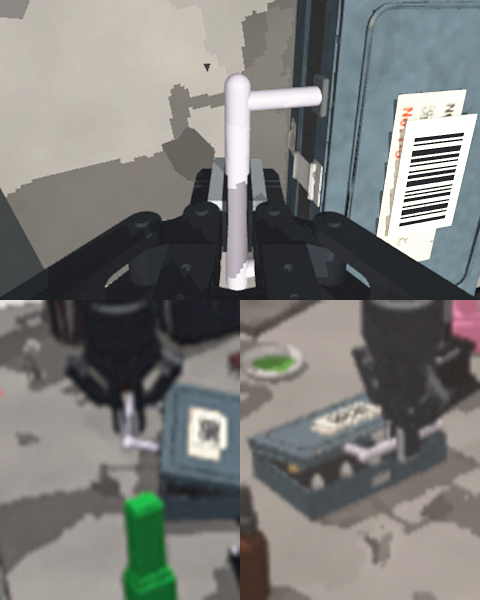

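```bash
cat >> h.py <<'E'
def lid(th,a,y,b,bx=(.4282,.1022),yw=-.256):
    u=np.array([np.cos(yw),np.sin(yw)]);v=np.array([-u[1],u[0]]);h=np.array(bx)+.142*u
    return np.r_[h+u*(-a*np.cos(th)+b*np.sin(th))+v*y,.035+a*np.sin(th)+b*np.cos(th)]
E
python3 - <<'E'
from h import *
np.set_printoptions(precision=1,suppress=True)
m=camera_model("wrist")
for th in(0,.1,.2,.26,.32):
  print(th,*[proj("wrist",lid(th,*q),m) for q in((.142,.041,.005),(.106,.04,.005),(.068,.029,.014),(.068,-.029,.014),(.05,0,.014))])
E
```

```text
0 [308.4 178.3] [384.  180.6] [468.2 208.8] [452.3 315.5] [496.7 265.1]
0.1 [310.4 186. ] [390.6 186.4] [478.4 213.7] [460.8 323.8] [505.2 270.1]
0.2 [316.3 195.2] [400.5 192.9] [490.7 218.9] [471.2 332.5] [515.1 275.1]
0.26 [322.2 201.5] [408.3 197.2] [499.2 222.1] [478.3 337.8] [521.6 278.2]
0.32 [330.2 208.4] [417.6 201.7] [508.6 225.4] [486.1 343.2] [528.6 281.2]
```

Call:
apply_moves:
  commands:
    - [[0,0.015,-0.044,0,0,0,1],[0,0.033,-0.087,0,0,0,1],[0,0.053,-0.128,0,0,0,1],[0,0.077,-0.169,0,0,0,1],[0,0.103,-0.207,0,0,0,1],[0,0.131,-0.244,0,0,0,1]]

```text
time: 15.05
position: [0.4575, 0.0949, 0.1077]
ee_rot: [-2.482, -1.924, 0.005]
wrist_force: [-17.5, 5.9, 9.3]
grip_width: 0.008
gripper_force: 58.7
```

Call:
apply_moves:
  commands:
    - [[0,0.026,-0.039,0,0,0,1],[0,0.058,-0.072,0,0,0,1],[0,0.058,-0.072,0,0,0,1],[0,0.058,-0.072,0,0,0,1]]

```text
time: 15.45
position: [0.4696, 0.0918, 0.1223]
ee_rot: [2.484, 1.924, -0.002]
wrist_force: [-14.8, 3.9, 13.1]
grip_width: 0.0079
gripper_force: 59.7
```

```bash
python3 - <<'E'
from h import *
np.set_printoptions(precision=1,suppress=True)
st();im=capture("wrist");m=camera_model("wrist");save("w8",im)
g=r.get_obs()["position"]+[0,0,.019];print("bar if at grasp pt",g,"target",lid(.785,.142,0,.005).round(4))
# fit angle from barcode label + lid masks
best=[]
L=[d for d in trace("wrist","label") if d["conf"]>.3]
for d in L:
  print("label",d["centre"],d["conf"],d["region"].sum(),cv2.boxPoints(cv2.minAreaRect(np.argwhere(d["region"])[:,::-1].astype(np.float32))).tolist())
for d in trace("wrist","nozzle_case_lid")[:1]:
  M=d["region"];print("lid",d["conf"],M.sum())
  for th in np.arange(.6,.95,.03):
    P=np.array([proj("wrist",lid(th,*q),m) for q in((.106,.088,.013),(.106,-.088,.013),(-.004,-.088,.013),(-.004,.088,.013))])
    I=np.zeros((400,640),np.uint8);cv2.fillPoly(I,[P.round().astype(int)],1);I=I>0
    print(round(th,2),"iou %.3f"%((I&M).sum()/(I|M).sum()),proj("wrist",lid(th,.142,.04,.005),m),[proj("wrist",lid(th,.05+s*.018,t*.029,.014),m) for s,t in((1,1),(1,-1),(-1,-1),(-1,1))])
E
```

```text
t15.45 P [0.5 0.1 0.1] x [ 0.2  1.  -0. ] z [-0. -0. -1.] w0.0079 g59.7 F [-14.8   3.9  13.1] q [ 0.1  0.5 -0.6  2.   0.4  0.7 -1. ]
bar if at grasp pt [0.5 0.1 0.1] target [0.5 0.1 0.1]
label [434.5, 235.4] 0.75 2970 [[414.16925048828125, 291.6461486816406], [428.10772705078125, 180.13845825195312], [459.98468017578125, 184.12307739257812], [446.04620361328125, 295.6307678222656]]
lid 0.63 33109
0.6 iou 0.641 [285.4 189.2] [array([414.6, 192.1]), array([405.5, 286.6]), array([443.9, 269.9]), array([455.6, 182.8])]
0.63 iou 0.654 [290.8 191.4] [array([418.1, 192.9]), array([408.7, 287.9]), array([445.6, 270.3]), array([457.5, 183. ])]
0.66 iou 0.628 [296.7 193.6] [array([421.8, 193.6]), array([412. , 289.2]), array([447.3, 270.7]), array([459.3, 183.3])]
0.69 iou 0.599 [303.1 195.9] [array([425.6, 194.4]), array([415.3, 290.5]), array([449. , 271.1]), array([461.2, 183.5])]
0.72 iou 0.564 [310.  198.2] [array([429.4, 195.1]), array([418.8, 291.7]), array([450.8, 271.5]), array([463.2, 183.7])]
0.75 iou 0.531 [317.4 200.5] [array([433.4, 195.8]), array([422.3, 292.9]), array([452.5, 271.8]), array([465.1, 183.9])]
0.78 iou 0.493 [325.4 202.9] [array([437.5, 196.4]), array([425.9, 294. ]), array([454.3, 272.1]), array([467. , 184.1])]
0.81 iou 0.453 [334.  205.3] [array([441.6, 197.1]), array([429.6, 295.2]), array([456. , 272.4]), array([468.9, 184.2])]
0.84 iou 0.414 [343.2 207.7] [array([445.8, 197.7]), array([433.3, 296.3]), array([457.8, 272.7]), array([470.9, 184.4])]
0.87 iou 0.368 [353.  210.2] [array([450.1, 198.3]), array([437.2, 297.3]), array([459.5, 272.9]), array([472.8, 184.5])]
0.9 iou 0.321 [363.3 212.6] [array([454.4, 198.9]), array([441. , 298.3]), array([461.3, 273.2]), array([474.8, 184.7])]
0.93 iou 0.277 [374.3 215. ] [array([458.8, 199.4]), array([445. , 299.2]), array([463.1, 273.4]), array([476.7, 184.8])]
```

```bash
python3 - <<'E'
from h import *
o=r.get_obs();m8=camera_model("wrist");E8=np.array(m8["extrinsics"])
T8=np.eye(4);T8[:3,:3]=R.from_rotvec(o["ee_rot"]).as_matrix();T8[:3,3]=o["position"]
X=np.linalg.inv(T8)@E8
def model(P,x):
    x=np.array(x)/np.linalg.norm(x);z=np.array([0,0,-1.]);T=np.eye(4);T[:3,:3]=np.c_[x,np.cross(z,x),z];T[:3,3]=P
    return dict(m8,extrinsics=T@X)
m6=model([.4284,.1025,.0213],[.251,.968,0])
i6=cv2.cvtColor(cv2.imread("pics/w6.png"),6);i8=cv2.cvtColor(cv2.imread("pics/w8.png"),6)
i7=cv2.cvtColor(cv2.imread("pics/w5.png"),6);m5=model([.423,.0962,.1972],[.256,.967,0])
dst=np.float32([(0,0),(200,0),(200,320),(0,320)])
Q=[(.075,.04),(.025,.04),(.025,-.04),(.075,-.04)]
def rect(im,m,th):
    P=np.float32([proj("",lid(th,a,y,.014),m) for a,y in Q]);return cv2.warpPerspective(im,cv2.getPerspectiveTransform(P,dst),(200,320),flags=cv2.INTER_AREA)
for nm,i,m in(("w6",i6,m6),("w5",i7,m5)):
  ref=rect(i,m,0)[30:-30,30:-30]
  for th in np.arange(.6,.96,.03):
    t=rect(i8,m8,th);c=cv2.matchTemplate(cv2.GaussianBlur(t,(0,0),2),cv2.GaussianBlur(ref,(0,0),2),cv2.TM_CCOEFF_NORMED);_,v,_,l=cv2.minMaxLoc(c)
    print(nm,"%.2f %.3f"%(th,v),"shift mm",(l[0]-30)*.25,(l[1]-30)*.25)
E
```

```text
w6 0.60 0.131 shift mm 7.5 5.5
w6 0.63 0.337 shift mm 7.5 4.5
w6 0.66 0.522 shift mm 7.5 3.5
w6 0.69 0.615 shift mm 5.25 2.25
w6 0.72 0.714 shift mm 2.75 1.0
w6 0.75 0.765 shift mm -0.5 -0.25
w6 0.78 0.722 shift mm -4.0 -2.0
w6 0.81 0.587 shift mm -7.5 -3.75
w6 0.84 0.153 shift mm -7.5 -5.5
w6 0.87 0.068 shift mm -0.75 3.75
w6 0.90 0.086 shift mm -7.0 1.25
w6 0.93 -0.026 shift mm 7.5 7.5
w5 0.60 0.400 shift mm 7.5 5.25
w5 0.63 0.588 shift mm 7.5 4.25
w5 0.66 0.673 shift mm 6.0 3.25
w5 0.69 0.763 shift mm 3.75 2.25
w5 0.72 0.857 shift mm 1.25 1.0
w5 0.75 0.914 shift mm -1.75 -0.5
w5 0.78 0.865 shift mm -5.25 -2.25
w5 0.81 0.658 shift mm -7.5 -4.0
w5 0.84 0.239 shift mm -7.5 -5.75
w5 0.87 0.089 shift mm -2.75 3.75
w5 0.90 0.077 shift mm -7.5 1.0
w5 0.93 0.079 shift mm -1.75 7.5
```

Call:
apply_moves:
  commands:
    - [[0,0.009,-0.012,0,0,0,1],[0,0.017,-0.023,0,0,0,1],[0,0.017,-0.023,0,0,0,1],[0,0.017,-0.023,0,0,0,1]]

```text
time: 16.0
position: [0.4737, 0.0907, 0.1265]
ee_rot: [2.483, 1.923, -0.001]
wrist_force: [-7.4, 2.0, 4.8]
grip_width: 0.0077
gripper_force: 59.3
```

```bash
python3 - <<'E'
from h import *
st();o=r.get_obs();m8=camera_model("wrist");save("w9",capture("wrist"));E8=np.array(m8["extrinsics"])
T8=np.eye(4);T8[:3,:3]=R.from_rotvec(o["ee_rot"]).as_matrix();T8[:3,3]=o["position"]
X=np.linalg.inv(T8)@E8
x=np.array([.256,.967,0]);x/=np.linalg.norm(x);z=np.array([0,0,-1.]);T=np.eye(4);T[:3,:3]=np.c_[x,np.cross(z,x),z];T[:3,3]=[.423,.0962,.1972]
m5=dict(m8,extrinsics=T@X)
i8=cv2.cvtColor(cv2.imread("pics/w9.png"),6);i7=cv2.cvtColor(cv2.imread("pics/w5.png"),6)
dst=np.float32([(0,0),(200,0),(200,320),(0,320)])
Q=[(.075,.04),(.025,.04),(.025,-.04),(.075,-.04)]
def rect(im,m,th):
    P=np.float32([proj("",lid(th,a,y,.014),m) for a,y in Q]);return cv2.warpPerspective(im,cv2.getPerspectiveTransform(P,dst),(200,320),flags=cv2.INTER_AREA)
ref=rect(i7,m5,0)[30:-30,30:-30]
for th in np.arange(.72,.87,.02):
    c=cv2.matchTemplate(cv2.GaussianBlur(rect(i8,m8,th),(0,0),2),cv2.GaussianBlur(ref,(0,0),2),cv2.TM_CCOEFF_NORMED);_,v,_,l=cv2.minMaxLoc(c)
    print("%.2f %.3f"%(th,v),(l[0]-30)*.25,(l[1]-30)*.25)
E
```

```text
t16.00 P [0.4737 0.0907 0.1265] x [ 0.25   0.968 -0.001] z [ 0.    -0.001 -1.   ] w0.0077 g59.3 F [-7.4  2.   4.8] q [ 0.11  0.5  -0.55  2.04  0.4   0.7  -0.95]
0.72 0.713 5.5 2.75
0.74 0.778 4.0 2.0
0.76 0.842 2.0 1.25
0.78 0.895 0.0 0.25
0.80 0.906 -2.25 -0.75
0.82 0.867 -4.75 -2.0
0.84 0.768 -7.5 -3.25
0.86 0.530 -7.5 -4.5
```

```bash
python3 -c "
from h import *
print(r.finish_job())"
```

```text
the job is handed in; nothing more can be done
None
```

The job is handed in. I held the scanner level about 10 cm above the label for over a second and then put it back upright in its stand. The lid is now held by its bar at about 45 degrees (0.785 rad, measured from the wrist camera), and I didn't touch the scraper, bottle, cup or look-alikes.

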